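Seat the blue paint cup in its stand

TASK

Put the blue paint cup into the funnel-shaped top of the wooden stand, so that it sits upright and fully home there. Set it in gently rather than letting it fall, and leave the white and the terracotta cup standing where they are.

Things in the scene. Friction and masses are not known exactly. Their poses are not given: they have to be found in the camera images.
- cup_blue: Glazed blue paint cup with a thin white band near the rim, open, empty, upright, about 0.15 kg. Round, 70 mm tall: straight body 50 mm across from 17 mm above the foot to the rim; below that a blunt cone narrows to a flat foot 24 mm across. Origin: centre of the foot's underside, z up the axis. Grip it across the straight body, with the fingertips 25 mm or more above the foot.
- cup_white: A white paint cup with a dark band, same shape and size as the blue one; it stays where it is. Origin: centre of the underside of its foot, z up.
- cup_terracotta: A terracotta (brown-red clay) paint cup with a white band, same shape and size as the blue one; it stays where it is. Origin: centre of the underside of its foot, z up.
- stand: Turned wooden cup stand, immovable, round, 92 mm across at the foot, 52 mm tall. Its top is a funnel, 81 mm across outside with a dark bead, 66 mm at the mouth inside, sloping like the cup's underside: a cup lowered within about 10 mm of the middle slides to the centre. A cup fully home has its foot 30 mm above the origin, on the axis. Origin: centre of the stand's underside, z up.
There are look-alikes about, which are no part of the job. What is shaped like the stand but purple is not meant. Leave any green look-alike of the cup_blue alone.

How it is judged:
At the end, for the whole second after the job is handed in: The blue cup rests in the stand's funnel: foot centre within 10 mm of the stand's axis, 22 to 38 mm above the stand's underside, upright within 10 degrees, at rest (horizontal distance between cup_blue and stand below 0.01 m and z of cup_blue in the frame of stand between 0.022 and 0.038 m and angle between cup_blue's own z axis and vertical below 0.175 rad and linear speed of cup_blue below 0.02 m/s); the robot touches nothing.
It fails at once if the white cup is pushed more than 30 mm or tipped over (distance of cup_white from where it was at the start of the episode above 0.03 m or angle between cup_white's own z axis and vertical above 0.5 rad).
It fails at once if the terracotta cup is pushed more than 30 mm or tipped over (distance of cup_terracotta from where it was at the start of the episode above 0.03 m or angle between cup_terracotta's own z axis and vertical above 0.5 rad).
It fails at once if the blue cup falls freely while its foot is more than 60 mm above the table (over 30 mm above its home in the stand) (height (world z) of cup_blue above 0.06 m and contact force between cup_blue and anything else below 0.01 N).
It also fails if it takes over 42 s, if anything falls off the work surface, if the arm or the gripper's body presses on something with over 40 N, if the wrist force passes 120 N, or if a joint passes its speed limit or range.

ROBOT

A 7-joint arm with a two-finger parallel gripper is mounted at the origin on a cart in front of the work surface, level with it; the furniture and walls round the work are solid. World frame = base frame: x ahead of the robot, y to its left, z up, the work surface at z = 0. Lengths are in m, angles in rad, forces in N, time in s.
With the tool pointing down it reaches from about 0.425 to 0.875 m from the base axis. Payload 4.7 kg.
Tool frame: the origin (TCP) lies at the very end of the fingers, on their centre line; the grasp point (between the pads) lies 19 mm behind it; z points along the fingers, y is the direction in which the jaws open and shut (so a half turn about z gives the same grasp; the last joint's range is limited). The gripper opens to 87 mm and grips with 3 to 60 N. Pads are 19 mm wide; open, the fingers measure 117 mm over their backs; the gripper's body (75 mm by 190 mm) begins 51 mm behind the grasp point.
Start: joints at [1.198, 0.321, -0.07, 1.45, 0.023, 1.371, -0.057], TCP at [0.245, -0.602, 0.223] pointing down, gripper open.
Joint ranges: [-2.86, 2.86], [-0.3, 2.09], [-1.38, 1.24], [0.06, 2.45], [-1.56, 4.7], [0.09, 2.05], [-2.69, 2.69]. Speed limits (rad/s): [2.57, 2.57, 3.14, 3.14, 3.14, 3.14, 3.14].

INTERFACE

Orientations are given as a rotation vector (axis times angle).
In Python, from bench import * gives the robot as it stands.
- The arm moves only by the shell command python3 -m jog 'ROWS' [OPENING] [FORCE]. ROWS is JSON, a list of rows, each a list of 4 numbers: the shift along the world's x, y, z in mm, then the turn about the world's z in rad. In form: [[x, y, z, twist], ...]. A call has exactly 8 rows; each row is the pose to reach, as a shift and turn from the pose commanded when the call began; what a row does not reach only later rows make up. A row lasts 1/8 s, in which the tool goes at most 62.5 mm and 10.7 degrees, less where a joint would pass 70% of its speed; a pose out of reach is approached as far as the arm can. A call with a gripper value outside its range is refused whole. OPENING is the opening, from -1 (shut) to 1 (fully open), set as the call begins (- or left out, the last holds). The fingers move at their own pace and stop on an object; FORCE is the grip in N (left out, the last holds). Time passes only in rows, so rows that repeat a pose let the fingers close, or fill a call up. It gives the time, the measured TCP pose, the force and the opening at its end, in the units of the state.
- get_state(): the state, without advancing time (a new reading comes with each control period).
- get_image(name): name is "side" or "top"; returns a dict with "image" (384x512x3 uint8, red, green, blue), "fx", "fy", "cx", "cy" (pixels), "position" and "rotation" of the camera in the world. Camera axes: x right, y down, z forward; pixel columns grow to the right and rows downward; lengths in m; the calibration is good to about 2 mm. A picture is of the moment at which its call begins. There is no depth.
- close_job(): hands the job in, once; it reports no verdict.
The state is a dict: "time": time; "joint_positions": joint angles; "qd": joint speeds; "joint_torque": joint torques, N m; "position": TCP position; "tool_rot": TCP orientation; "ft_force": force on the tool from outside, world axes, zero at the start; "torque": the same for the moment, N m; "grip_width": opening from 0.0 (shut) to 1.0 (fully open).
Only numpy, scipy, OpenCV 4.12 (cv2) and the standard library are available. Lean on these libraries where they do the work, as an engineer would, in place of code of your own. Each camera call takes 0.05 s, during which the arm holds its last target. There are 200 camera calls.

## Working session

There is one attempt and no reset: what is moved stays moved. The work goes in short steps, Python scripts to look and compute and a shell command to move; the robot and the scene stay as the last step left them, time stands still between calls to the robot, and variables do not carry over. Pictures are saved under pics/ and viewed, about 8 in all and at most 12, crops included, and the job is handed in when it is done.

```bash
mkdir -p pics; python3 - <<'E'
from bench import *
import cv2,numpy as np
for n in("side","top"):
    d=get_image(n); cv2.imwrite(f"pics/{n}0.png",d["image"][:,:,::-1])
    print(n,d["fx"],d["fy"],d["cx"],d["cy"],np.round(d["position"],4).tolist(),np.round(d["rotation"],4).tolist())
s=get_state();print({k:np.round(v,3).tolist() for k,v in s.items()})
E
```

```text
side 369.95738383244094 369.95738383244094 248.7147786315488 189.22066699931554 [0.5362, -0.9397, 0.668] [-2.2009, 0.0002, 0.0052]
top 483.849203865741 483.849203865741 260.6159106094595 188.53092709274938 [0.3198, -0.0542, 1.3228] [-2.1489, 2.1224, -0.1795]
{'time': 0.1, 'joint_positions': [1.198, 0.322, -0.07, 1.452, 0.023, 1.371, -0.057], 'qd': [0.0, -0.003, 0.001, -0.004, 0.0, 0.002, 0.002], 'joint_torque': [0.001, -49.257, -0.405, -31.34, -0.064, 0.04, 0.0], 'position': [0.245, -0.602, 0.222], 'tool_rot': [-3.081, -0.604, 0.001], 'ft_force': [-0.102, 0.251, -0.333], 'torque': [-0.001, -0.055, 0.022], 'grip_width': 0.998}
```

View pics/top0.png

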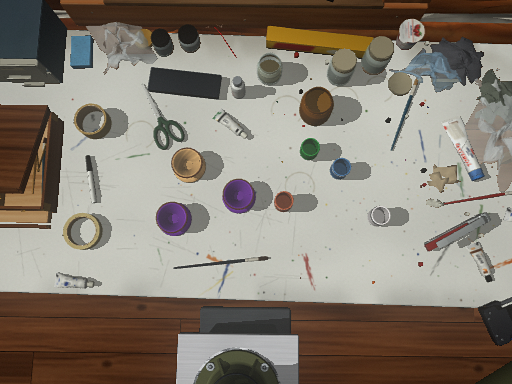

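View pics/side0.png

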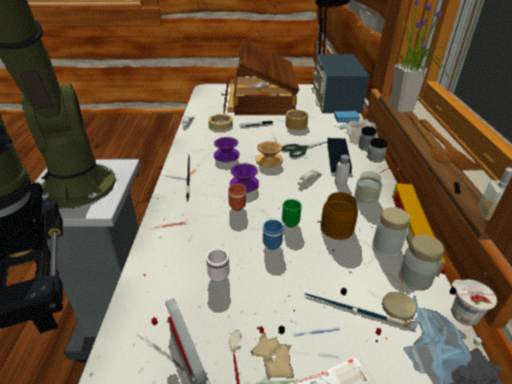

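Top view: blue cup at about (341,168), green look-alike at (310,149), white (380,216), terracotta (284,201), wooden stand (187,165), purple ones at (239,196) and (173,219). Side view: blue (273,235), stand (269,153). I'll fit the positions from the silhouettes in both views.

```bash
cat > h.py <<'E'
from bench import *
import cv2,numpy as np
from scipy.spatial.transform import Rotation as R
from scipy.optimize import least_squares
CUP=[(.012,0),(.025,.017),(.025,.07)]
STAND=[(.046,0),(.0405,.052)]
def proj(d,P):
    c=(P-d["position"])@R.from_rotvec(d["rotation"]).as_matrix()
    return np.c_[d["fx"]*c[:,0]/c[:,2]+d["cx"],d["fy"]*c[:,1]/c[:,2]+d["cy"]]
def pts(prof,x,y,z=0):
    a=np.linspace(0,2*np.pi,48)
    return np.vstack([np.c_[x+r*np.cos(a),y+r*np.sin(a),0*a+h+z] for r,h in prof])
def mask(d,seed,lo,hi,rad=26):
    h=cv2.cvtColor(d["image"],cv2.COLOR_RGB2HSV)
    m=cv2.inRange(h,np.array(lo),np.array(hi))
    k=np.zeros_like(m);cv2.circle(k,seed,rad,255,-1);m&=k
    n,l,s,c=cv2.connectedComponentsWithStats(m)
    i=1+np.argmax(s[1:,4]);x,y,w,hh=s[i,:4]
    return np.array([x,y,x+w,y+hh],float)-.0, (l==i)
def bb(d,p):
    q=proj(d,p)+.5
    return np.r_[q.min(0),q.max(0)]
E
python3 - <<'E'
from h import *
D={n:get_image(n) for n in("top","side")}
S={"blue":(CUP,dict(top=(341,168),side=(273,235)),(98,90,30),(125,255,255),(.5,-.25)),
"green":(CUP,dict(top=(310,149),side=(291,213)),(50,90,20),(85,255,255),(.5,-.15)),
"terra":(CUP,dict(top=(284,201),side=(237,197)),(0,80,30),(12,255,255),(.4,-.1)),
"purple":([(.046,0),(.0405,.052)],dict(top=(239,196),side=(244,178)),(128,80,20),(150,255,255),(.4,0)),
"stand":(STAND,dict(top=(187,165),side=(269,153)),(6,60,60),(22,255,255),(.5,.2))}
vis={n:D[n]["image"][:,:,::-1].copy() for n in D}
for k,(prof,seed,lo,hi,x0) in S.items():
    B={n:mask(D[n],seed[n],lo,hi) for n in D}
    f=lambda v,ns:np.concatenate([bb(D[n],pts(prof,*v))-B[n][0] for n in ns])
    for ns in (["top"],["side"],["top","side"]):
        r=least_squares(f,x0,args=(ns,),loss="soft_l1");print(k,ns,r.x.round(4),f(r.x,ns).round(1))
    for n in D:
        for p in proj(D[n],pts(prof,*r.x)): cv2.circle(vis[n],tuple(int(v) for v in p.round()),0,(0,255,255),-1)
o=np.hstack([cv2.resize(vis["top"][120:250,150:400],None,fx=1.6*1,fy=1.6),cv2.resize(vis["side"][128:258,190:440],None,fx=1.6,fy=1.6)])
o=np.vstack([cv2.resize(vis["top"][125:225,160:420],(780,300),interpolation=0),cv2.resize(vis["side"][135:255,200:330],(325,300),interpolation=0).copy() if 0 else cv2.copyMakeBorder(cv2.resize(vis["side"][135:255,200:330],(325,300),interpolation=0),0,0,0,455,0)])
cv2.imwrite("pics/fit.png",o)
E
```

```text
blue ['top'] [ 0.5937 -0.2696] [-0.9 -1.1  0.8  1.1]
blue ['side'] [ 0.5945 -0.2167] [ -0.6 -13.9   0.6   1.9]
blue ['top', 'side'] [ 0.5926 -0.2685] [-1.3 -0.7  0.4  1.5 -0.8 -0.8  1.3 16.1]
green ['top'] [ 0.6468 -0.1862] [-0.2 -0.8  0.2  0.9]
green ['side'] [ 0.6448 -0.1858] [-1.2 -1.2  1.1  0.9]
green ['top', 'side'] [ 0.6459 -0.1861] [-0.2 -0.5  0.1  1.2 -0.8 -1.1  1.6  1. ]
terra ['top'] [ 0.5004 -0.1162] [ 0.2 -0.2 -0.1  0.2]
terra ['side'] [ 0.4986 -0.1155] [-0.2 -0.4  0.2  0.3]
terra ['top', 'side'] [ 0.4996 -0.1161] [ 0.1  0.2 -0.2  0.5  0.2 -0.2  0.5  0.4]
purple ['top'] [0.5242 0.0071] [-2.1 -3.1  2.1  3.3]
purple ['side'] [0.5172 0.0069] [-0.2 -1.   0.2  0.7]
purple ['top', 'side'] [0.5179 0.0069] [-2.1 -0.8  2.1  5.6  0.  -1.   0.4  0.7]
stand ['top'] [0.6017 0.1463] [ 0.3  0.  -0.3 -0. ]
stand ['side'] [0.6013 0.1468] [ 0.1  0.4 -0.1 -0.3]
stand ['top', 'side'] [0.6015 0.1464] [ 0.3  0.1 -0.4  0.   0.2  0.4 -0.  -0.2]
```

View pics/fit.png

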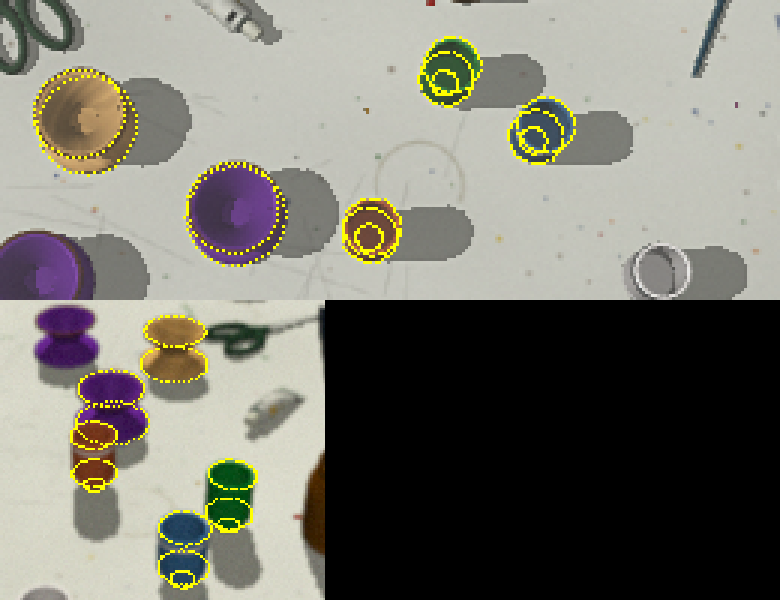

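Both views agree to about 2 mm: blue cup (0.5935, -0.269), stand (0.6015, 0.1464). The green cup is 98 mm from the blue one, so I set the jaw axis perpendicular to that line, at -32° (twist about +0.62).

```bash
python3 -m jog '[[20,20,0,0.1],[50,50,0,0.2],[90,85,0,0.3],[130,125,0,0.4],[170,165,0,0.5],[210,200,0,0.6],[245,235,0,0.62],[270,260,0,0.62]]' 0.7 25 && python3 -m jog '[[20,20,0,0],[40,40,-10,0],[60,58,-20,0],[75,70,-30,0],[78.5,73,-40,0],[78.5,73,-50,0],[78.5,73,-55,0],[78.5,73,-55,0]]'
python3 - <<'E'
from h import *
s=get_state();print(s["time"],s["position"],R.from_rotvec(s["tool_rot"]).as_matrix().round(3),s["grip_width"],s["ft_force"])
d=get_image("top");cv2.imwrite("pics/a.png",cv2.resize(d["image"][90:260,230:430,::-1],None,fx=3,fy=3))
E
```

```text
time: 1.2
position: [0.518, -0.3368, 0.2228]
tool_rot: [-2.746, -1.525, -0.002]
ft_force: [-0.5, -1.0, 0.4]
grip_width: 0.85
time: 2.2
position: [0.5928, -0.27, 0.1671]
tool_rot: [-2.753, -1.513, 0.001]
ft_force: [0.1, -0.9, 0.9]
grip_width: 0.851
2.2 [ 0.59279499 -0.27003466  0.16713793] [[ 0.536  0.844 -0.001]
 [ 0.844 -0.536 -0.   ]
 [-0.001 -0.001 -1.   ]] 0.8510075409842716 [ 0.14254201 -0.89346929  0.89846101]
```

View pics/a.png

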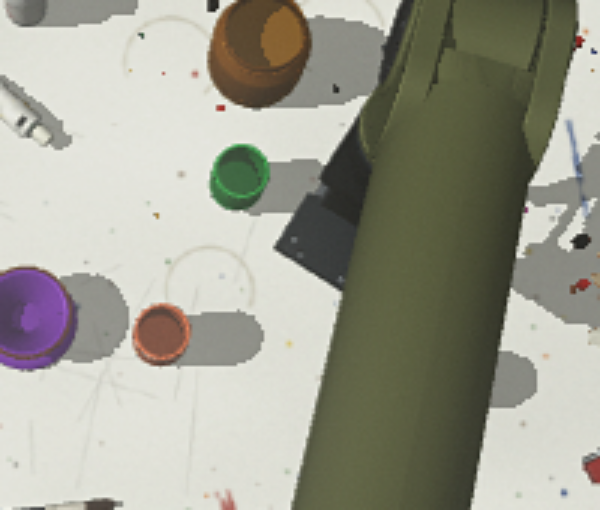

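The arm hides the grasp from the top, but the gripper's long axis runs past the green cup at (240,175) in the crop with a clear gap. I'll descend with a 1 mm correction.

```bash
python3 -m jog '[[0.5,1,-15,0],[0.5,1,-35,0],[0.5,1,-55,0],[0.5,1,-75,0],[0.5,1,-95,0],[0.5,1,-105,0],[0.5,1,-110,0],[0.5,1,-110,0]]'
python3 -m jog '[[0,0,-6,0],[0,0,-12,0],[0,0,-18,0],[0,0,-22,0],[0,0,-25,0],[0,0,-25,0],[0,0,-25,0],[0,0,-25,0]]'
python3 - <<'E'
from h import *
d=get_image("side");cv2.imwrite("pics/b.png",cv2.resize(d["image"][150:290,180:360,::-1],None,fx=4,fy=4))
E
```

```text
time: 3.25
position: [0.5944, -0.2681, 0.0577]
tool_rot: [2.752, 1.515, 0.0]
ft_force: [-0.3, -0.2, -0.5]
grip_width: 0.852
time: 4.25
position: [0.5943, -0.2681, 0.0329]
tool_rot: [2.751, 1.515, 0.0]
ft_force: [-0.2, -0.5, -0.7]
grip_width: 0.85
```

View pics/b.png

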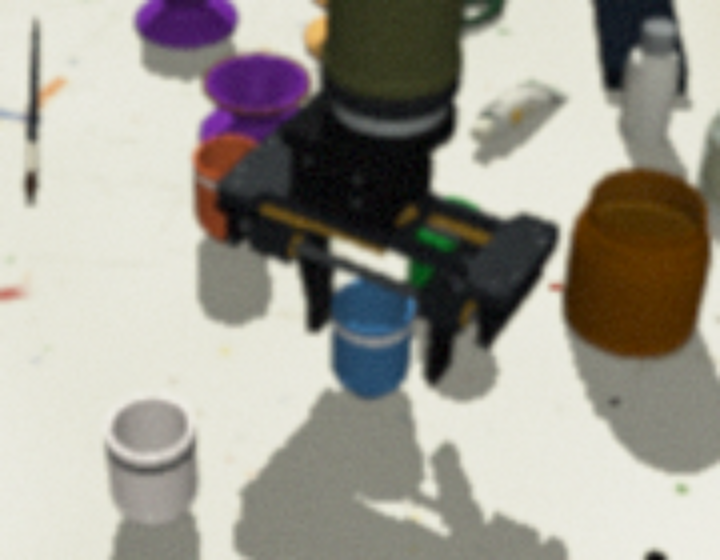

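The blue cup, around (370,335), sits between the fingers, and the terracotta, green and white cups are clear. Next I close with 25 N and lift.

```bash
python3 -m jog '[[0,0,0,0],[0,0,0,0],[0,0,0,0],[0,0,0,0],[0,0,0,0],[0,0,0,0],[0,0,0,0],[0,0,0,0]]' -1 25
python3 -m jog '[[0,0,3,0],[0,0,8,0],[0,0,16,0],[0,0,28,0],[0,0,42,0],[0,0,58,0],[0,0,70,0],[0,0,75,0]]'
python3 -m jog '[[0,0,8,0],[0,0,18,0],[0,0,28,0],[0,0,35,0],[0,0,40,0],[0,0,40,0],[0,0,40,0],[0,0,40,0]]'
python3 - <<'E'
from h import *
d=get_image("side");cv2.imwrite("pics/c.png",cv2.resize(d["image"][110:290,160:360,::-1],None,fx=3.2,fy=3.2))
E
```

```text
time: 5.3
position: [0.5941, -0.2679, 0.0325]
tool_rot: [-2.752, -1.515, 0.0]
ft_force: [-1.2, 1.4, 1.1]
grip_width: 0.573
time: 6.3
position: [0.5948, -0.2682, 0.109]
tool_rot: [2.751, 1.515, 0.002]
ft_force: [0.6, -0.5, -2.0]
grip_width: 0.573
time: 7.3
position: [0.5939, -0.2679, 0.1472]
tool_rot: [-2.751, -1.515, 0.001]
ft_force: [-0.7, 0.2, -0.9]
grip_width: 0.57
```

View pics/c.png

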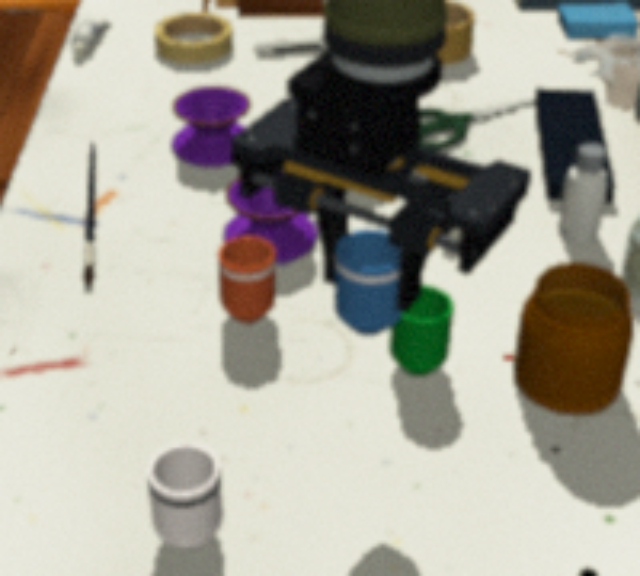

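The cup is lifted and upright, gripped 50 mm wide, with its foot at about 0.115 m. The other cups haven't moved. Now to the stand: +7.5, +414 mm.

```bash
python3 -m jog '[[0,8,0,0],[0,22,0,0],[1,42,0,0],[2,67,0,0],[2,94,0,0],[3,121,0,0],[3,148,0,0],[3,175,0,0]]'
python3 -m jog '[[1,27,0,0],[1,54,0,0],[2,81,0,0],[2,108,0,0],[3,135,0,0],[3,162,0,0],[4,185,0,0],[4,200,0,0]]'
python3 -m jog '[[0.5,10,0,0],[0.5,20,0,0],[0.5,28,0,0],[0.5,34,0,0],[0.5,38,0,0],[0.5,39,0,0],[0.5,39,0,0],[0.5,39,0,0]]'
python3 - <<'E'
from h import *
d=get_image("side");cv2.imwrite("pics/d.png",cv2.resize(d["image"][60:230,170:360,::-1],None,fx=3.3,fy=3.3))
S=mask(d,(273,140),(98,90,30),(125,255,255),40)[0];print(S)
s=get_state();x,y,z=s["position"];print(x,y,z)
for dz in(-.034,-.0325,-.031):print(bb(d,pts(CUP,x,y,z+dz)).round(1))
E
```

```text
time: 8.35
position: [0.597, -0.0901, 0.1478]
tool_rot: [-2.75, -1.518, -0.001]
ft_force: [0.3, 0.2, -1.9]
grip_width: 0.578
time: 9.35
position: [0.6004, 0.1101, 0.1479]
tool_rot: [-2.749, -1.52, -0.001]
ft_force: [0.4, -0.1, -1.8]
grip_width: 0.573
time: 10.35
position: [0.6017, 0.1456, 0.1476]
tool_rot: [2.752, 1.515, -0.0]
ft_force: [0.0, 0.5, -1.6]
grip_width: 0.575
[262. 116. 278. 131.]
0.6017336443286546 0.1456005423146553 0.14755510035779143
[263.  107.5 279.3 132.5]
[263.  107.  279.3 132.1]
[263.  106.6 279.3 131.7]
```

View pics/d.png

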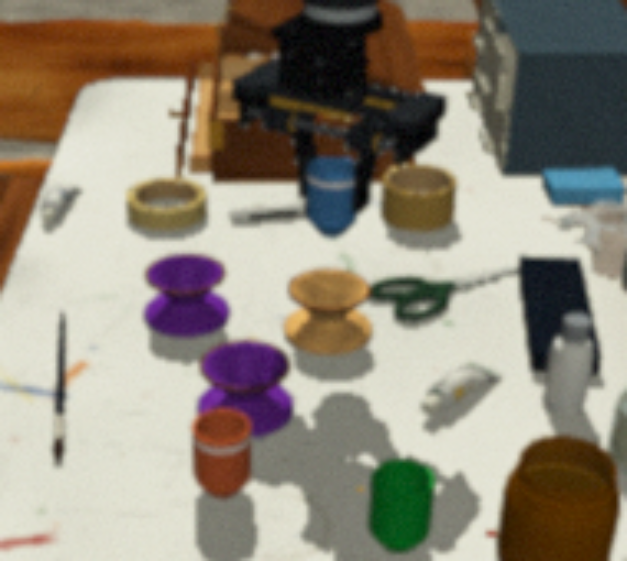

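The cup is upright over the stand, to within about 1 px. I'll lower it, slowly near contact.

```bash
python3 -m jog '[[1,1,-6,0],[1,1,-16,0],[1,1,-28,0],[1,1,-40,0],[1,1,-50,0],[1,1,-58,0],[1,1,-62,0],[1,1,-62,0]]'
python3 -m jog '[[0,0,-3,0],[0,0,-6,0],[0,0,-9,0],[0,0,-12,0],[0,0,-14,0],[0,0,-16,0],[0,0,-18,0],[0,0,-18,0]]'
python3 -m jog '[[0,0,-1,0],[0,0,-2,0],[0,0,-3,0],[0,0,-3.5,0],[0,0,-4,0],[0,0,-4,0],[0,0,-4,0],[0,0,-4,0]]'
python3 - <<'E'
from h import *
d=get_image("side");cv2.imwrite("pics/e.png",cv2.resize(d["image"][100:200,210:330,::-1],None,fx=5,fy=5))
E
```

```text
time: 11.4
position: [0.6026, 0.147, 0.0854]
tool_rot: [-2.752, -1.516, 0.0]
ft_force: [0.3, -0.4, -1.3]
grip_width: 0.578
time: 12.4
position: [0.6025, 0.1469, 0.0674]
tool_rot: [-2.752, -1.516, 0.001]
ft_force: [0.1, -0.5, -1.8]
grip_width: 0.575
time: 13.4
position: [0.6023, 0.1475, 0.0639]
tool_rot: [-2.751, -1.516, 0.001]
ft_force: [-5.6, 0.9, 5.0]
grip_width: 0.575
```

View pics/e.png

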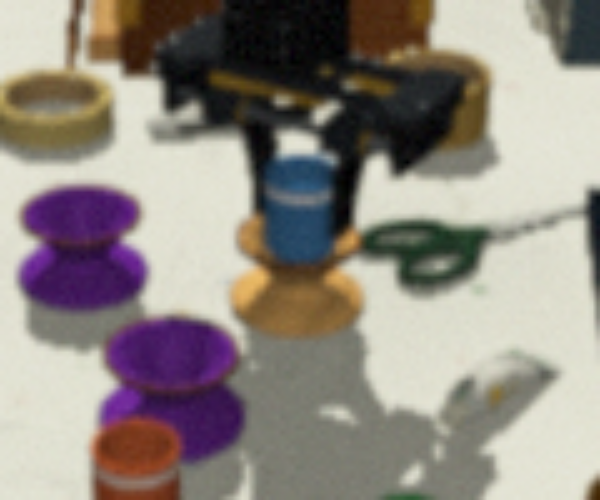

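The cup touches the +x side of the slope (Fx -5.6 N) 1–2 mm above home. I'll ease it 1 mm in -x and 1 mm down, then open.

```bash
python3 -m jog '[[-0.5,0,0,0],[-1,0,0,0],[-1,0,-0.5,0],[-1,0,-1,0],[-1,0,-1,0],[-1,0,-1,0],[-1,0,-1,0],[-1,0,-1,0]]'
python3 -m jog '[[0,0,0,0],[0,0,0,0],[0,0,0,0],[0,0,0,0],[0,0,0,0],[0,0,0,0],[0,0,0,0],[0,0,0,0]]' 0.7
python3 - <<'E'
from h import *
d=get_image("side");cv2.imwrite("pics/f.png",cv2.resize(d["image"][100:200,210:330,::-1],None,fx=5,fy=5))
E
```

```text
time: 14.45
position: [0.6017, 0.1473, 0.0628]
tool_rot: [-2.752, -1.516, -0.0]
ft_force: [-4.3, 1.0, 5.4]
grip_width: 0.58
time: 15.45
position: [0.6017, 0.147, 0.0626]
tool_rot: [2.752, 1.516, 0.0]
ft_force: [0.3, 1.1, -0.6]
grip_width: 0.854
```

View pics/f.png

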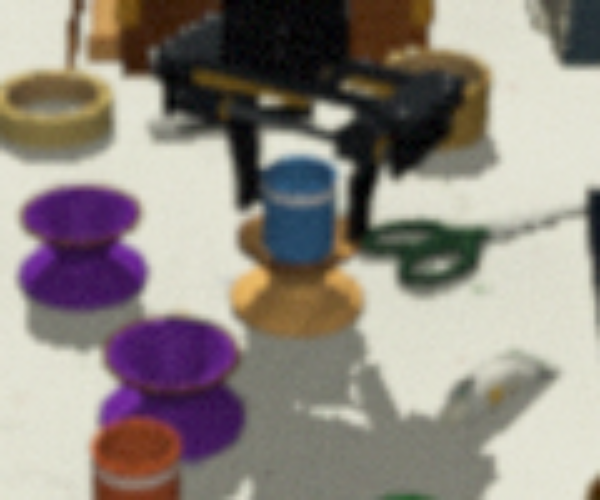

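The fingers are open and the cup stands upright in the funnel, around (300,210). I'll retreat straight up, then check from both views.

```bash
python3 -m jog '[[0,0,4,0],[0,0,12,0],[0,0,24,0],[0,0,40,0],[0,0,60,0],[0,0,80,0],[0,0,95,0],[0,0,100,0]]'
python3 -m jog '[[0,-30,10,0],[0,-60,20,0],[0,-100,30,0],[0,-140,40,0],[0,-180,40,0],[0,-210,40,0],[0,-230,40,0],[0,-230,40,0]]'
python3 - <<'E'
from h import *
D={n:get_image(n) for n in("top","side")}
x0=(.6015,.1464,.03)
sd={"top":tuple(int(v) for v in proj(D["top"],np.array([[.6015,.1464,.09]]))[0]),"side":tuple(int(v) for v in proj(D["side"],np.array([[.6015,.1464,.07]]))[0])}
B={n:mask(D[n],sd[n],(98,80,30),(125,255,255),24)[0] for n in D}
print(B)
for z in(.026,.03,.034,.038):print(z,[(bb(D[n],pts(CUP[1:],*x0[:2],z))-B[n]).round(1) for n in D])
a,b=D["top"]["image"][110:240,140:400,::-1],D["side"]["image"][120:280,190:310,::-1]
o=np.vstack([cv2.resize(a,(600,300)),cv2.copyMakeBorder(cv2.resize(b,(225,300)),0,0,0,375,0)])
cv2.imwrite("pics/g.png",o)
E
```

```text
time: 16.5
position: [0.6023, 0.1472, 0.1642]
tool_rot: [2.751, 1.515, 0.003]
ft_force: [-0.0, -0.7, -0.8]
grip_width: 0.854
time: 17.5
position: [0.6014, -0.0846, 0.2021]
tool_rot: [-2.754, -1.512, 0.001]
ft_force: [0.5, 0.3, 0.3]
grip_width: 0.852
{'top': array([175., 150., 193., 168.]), 'side': array([263., 140., 277., 152.])}
0.026 [array([-0.8, -0.3,  3.1,  4.5]), array([-0.5, -8. ,  1. ,  1.4])]
0.03 [array([-1.1, -0.7,  2.9,  4.3]), array([-0.5, -9.1,  1. ,  0.3])]
0.034 [array([-1.3, -1.1,  2.7,  4. ]), array([ -0.5, -10.2,   1.1,  -0.7])]
0.038 [array([-1.6, -1.4,  2.5,  3.7]), array([ -0.5, -11.3,   1.1,  -1.8])]
```

View pics/g.png

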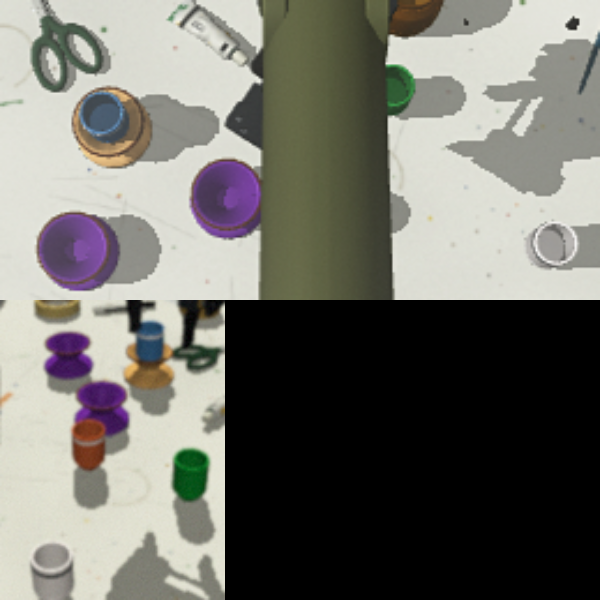

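Both views show the cup upright in the wooden stand, with the other cups in place. The white band split my mask, so I'll repeat the height check with all the blue parts.

```bash
python3 - <<'E'
from h import *
D={n:get_image(n) for n in("top","side")}
B={}
for n,z in(("top",.09),("side",.07)):
    h=cv2.cvtColor(D[n]["image"],cv2.COLOR_RGB2HSV)
    m=cv2.inRange(h,np.array((95,70,40)),np.array((128,255,255)))
    k=0*m;c=proj(D[n],np.array([[.6015,.1464,z]]))[0];cv2.circle(k,tuple(int(v) for v in c),18,255,-1);m=cv2.morphologyEx(m&k,cv2.MORPH_CLOSE,np.ones((5,3)))
    x,y,w,hh=cv2.boundingRect(m);B[n]=np.array([x,y,x+w,y+hh],float)
print(B)
f=lambda v:np.r_[(bb(D["top"],pts([CUP[2]],*v))-B["top"])[[0,1]]+.9,(bb(D["side"],pts([CUP[2]],*v))-B["side"])[[0,1,2]]+[.7,.8,-.7]]
r=least_squares(f,(.6,.146,.03));print(r.x.round(4),r.fun.round(1))
for k,seed,lo,hi,q in(("terra",(237,197),(0,80,30),(12,255,255),(.4996,-.1161)),):
    b=mask(D["side"],seed,lo,hi)[0];print(k,(bb(D["side"],pts(CUP,*q))-b).round(1))
E
```

```text
{'top': array([174., 150., 194., 172.]), 'side': array([263., 131., 277., 153.])}
[0.6007 0.1481 0.0321] [ 0.   0.3  0.2 -0.1  0.1]
terra [ 0.2 -0.2  0.5  0.4]
```

The fit puts the cup's foot about 2 mm from the stand's axis and 32 mm up, which counts as home. The terracotta cup hasn't moved. Handing in.

```bash
python3 -c "from bench import *; print(close_job(), get_state()['time'])"
```

```text
the job is handed in; nothing more can be done
the job is handed in; nothing more can be done
```

The blue cup is in the wooden stand's funnel, upright and home as far as the pictures show, and I handed the job in. The clock read 17.5 s at the last move, against the 42 s limit.

- **Placing:** I gripped the cup at 25 N and carried it over the green cup to the stand. I lowered it slowly until it touched the funnel with about 5 N, eased it 1 mm sideways and 1 mm down, and then opened the fingers.
- **Position check:** The last fit from both cameras puts the cup's foot about 2 mm from the stand's axis and 32 mm above its underside (home is 30 mm). An earlier version of this check disagreed because the white band split the colour mask, so I repeated it with all the blue parts joined. That fit assumes the cup is upright and uses small edge offsets taken from the first measurement. I judged uprightness by eye only.
- **Other cups:** The terracotta cup matches its starting outline in the side view to within half a pixel. The white and green cups look unmoved in the pictures, but I did not measure them afterwards.
- **Robot:** The arm was well clear of everything when I handed in, with the wrist force near zero.

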